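# Clamp a steel column in its V cradle

## Task

Take the thick steel column from the white rack, lay it in the V of the metal bench cradle a little short of the sprung end stop and let go, then push it along the V until its end bears on the stop plate with about 10 N. Then swing the hinged strap over, press it down on to the column with about 10 N, and leave the column clamped there, bearing on the stop. Work by feel, never letting 16 N or more come on the stop or under the strap, and leave the thin tube and the containers where they are.

Things in the scene. Friction and masses are not known exactly. Their poses are not given: they have to be found in the camera images.
- column: The thick steel column to be clamped: a plain cylinder 30 mm in diameter and 190 mm long, 0.3 to 0.6 kg (in the polished V it drags with 1 to 3 N, more if pushed downward too), with a darker band near each end; both ends are alike and flat. Origin at its centre, x along its length. It starts lying in one of the two troughs of the rack (which one varies) with its axis 38 mm above the bench.
- thin_tube: A thinner, shorter steel tube, 22 mm in diameter and 130 mm long, lying in the rack's other trough, 100 mm from the column. Bystander: leave it. Origin at its centre, x along its length.
- rack: White plastic storage rack, fixed. Base 150 x 170 x 8 mm, origin at the centre of its underside. Two troughs run along its x at y = -50 and +50 mm; each is a pair of V yokes 20 mm long, 54 mm wide and 38 mm high at x = -50 and +50 mm. Between the yokes fingers can go down on both sides of the column.
- cradle: The metal bench cradle, fixed; it may stand left or right of the rack. Dark base plate 10 mm thick (x -95 to 155, y -70 to 60 mm), origin at its underside below the V. The V runs along its x, the end stop is at the +x end, the strap's hinge post (36 mm along x, 81 mm high) at x = 55, y = -48 mm.
- vee: The V of the cradle, same origin and axes: two aluminium V yokes with 45 degree flanks at x = -65 to -45 and x = 35 to 75 mm, 48 mm high, flanks 42 mm apart at the top. Between the yokes is only the base plate, so fingers can go down on both sides of a column. A column lying in the V has its axis 48 mm above the bench.
- stop: End stop of the cradle; this pose is the cradle's own. A block locked on a slideway carries an upright steel plate, 46 mm wide, top 72 mm high, facing -x. The block is locked at a new place each time: the plate's face is at x = 74 to 106 mm in the cradle's frame, where exactly is not measured, find it by feel. The plate gives on springs, 6 N per mm, 6 mm at most. Bear on it with 6 to 16 N.
- seat (a point): Point on the V's line where the centre of a column seated in the V lies when the stop plate is at mid range: -5, 0, 48 mm in the cradle's frame, axes as the cradle's. The true resting place is up to 16 mm either way along x, plus the give of the stop.
- strap (a joint): Hinge of the steel clamp strap: 0 rad when the strap lies level with its rubber pad just on the seated column, positive when open, about 1.57 upright; starts open, leaning 0.2 to 0.6 rad past upright away from the V. Closes by turning the tip over towards the V (+y of the cradle). Stiff hinge, 0.10 N m of friction: it stays where it is left, and does not spring back. Strap 100 g.
- strap_hinge (a point): Centre of the strap's hinge: 55, -45, 71 mm in the cradle's frame; the hinge axis is parallel to the cradle's x.
- strap_tip (a point): Free end of the strap, 80 mm from the hinge axis. The strap is a flat steel bar 22 mm wide (along the cradle's x) and 8 mm thick, with 6 mm rubber pad 45 mm from the hinge.
- strap_press (a point): Top of a round steel button, 12 mm across and 4 mm high, on the strap's upper face straight above the rubber pad, 45 mm from the hinge; with the strap closed it is above the column's axis, 81 mm above the bench: the place to press. The hinge friction takes about 2 N of a push here. The pad must be pressed on the column with more than 6 N and less than 16 N.
- reagent_bottle: Glass bottle with a blue cap, 56 mm in diameter, about 115 mm high. Bystander. Origin at the centre of its underside.
- powder_jar: White plastic jar with a red lid, 64 mm in diameter, 75 mm high. Bystander. Origin at the centre of its underside.
- beaker: Glass beaker, 66 mm in diameter, 85 mm high. Bystander. Origin at the centre of its underside.
Things that resemble listed ones, but are neither listed nor needed, are in the scene too. Leave any purple or yellow look-alike of the column alone.

How it is judged:
By the outcome, as a careful person would: the job done as asked, in the order asked, and still so for the second after the job is handed in, with the robot touching nothing.
It also fails if it takes over 72 s, if anything falls off the work surface, if the arm or the gripper's body presses on something with over 40 N, if the wrist force passes 120 N, or if a joint passes its speed limit or range.

## Robot

A 7-joint arm with a two-finger parallel gripper is mounted at the origin on the work surface. World frame = base frame: x ahead of the robot, y to its left, z up, the work surface at z = 0. Lengths are in m, angles in rad, forces in N, time in s.
With the tool pointing down it reaches from about 0.425 to 0.95 m from the base axis. Payload 4.7 kg.
Tool frame: the origin (TCP) lies between the finger pads; the fingertips stand 8 mm ahead of it and the grasp point (between the pads) lies 11 mm behind it; x points along the fingers, z is the direction in which the jaws open and shut, and the axes are right-handed (so a half turn about x gives the same grasp; the last joint's range is limited). The gripper opens to 87 mm and grips with 3 to 60 N. Pads are 19 mm wide; open, the fingers measure 117 mm over their backs; the gripper's body (75 mm by 190 mm) begins 51 mm behind the grasp point.
Start: joints at [1.102, 0.469, -0.049, 1.532, 0.024, 1.141, -0.082], TCP at [0.287, -0.611, 0.231] pointing down, gripper open.
Joint ranges: [-2.59, 2.59], [-0.33, 1.99], [-1.39, 1.29], [0.1, 2.45], [-1.04, 4.18], [0.21, 1.99], [-2.66, 2.66]. Speed limits (rad/s): [2.57, 2.57, 3.14, 3.14, 3.14, 3.14, 3.14].

## Interface

Orientations are given as a unit quaternion [x, y, z, w].
In Python, from cell import bot gives the robot as it stands.
- The arm moves only by the shell command python3 -m pendant 'ROWS' [OPENING] [FORCE]. ROWS is text: rows parted by semicolons, each of 6 numbers parted by spaces: the shift along the tool's x, y, z as a fraction of full scale, then the turn, a rotation vector about the tool's x, y, z as a fraction of full scale. In form: tx ty tz rx ry rz; .... A call has 1 to 12 rows; each row shifts and turns the commanded pose from where the row before left it, along the tool's axes as they then stand; what a row does not reach is not made up. Full scale, the value 1, is 2 cm for a shift and 0.12 rad for a turn. A row lasts 1/12 s, in which the tool goes at most 41.7 mm and 7.16 degrees, less where a joint would pass 70% of its speed; a pose out of reach is approached as far as the arm can. A call with a number of a shift or a turn outside -1 to 1 is refused whole. A call with a gripper value outside its range is refused whole. OPENING is the finger opening in mm, from 0 to 87, set as the call begins (- or left out, the last holds). The fingers move at their own pace and stop on an object; FORCE is the grip in N (left out, the last holds). Time passes only in rows, so rows that do not move let the fingers close. It gives the time, the measured TCP pose, the force and the opening at its end, in the units of the state.
- bot.sense(): the state, without advancing time (a new reading comes with each control period).
- bot.capture(name): name is "scene" or "side" or "wrist"; returns a dict with "color" (384x512x3 uint8, red, green, blue), "fx", "fy", "cx", "cy" (pixels), "R" (3x3) and "t" (3): a world point X has camera coordinates R X + t; the wrist camera has in their place "hand_eye" (4x4, takes a point from camera to tool coordinates, whose origin is the TCP and whose axes are the tool frame's). Camera axes: x right, y down, z forward; pixel columns grow to the right and rows downward; lengths in m; the calibration is good to about 2 mm. The wrist camera is an equidistant fisheye: a pixel r from the principal point sees the ray r / f radians off the axis. A picture is of the moment at which its call begins: read the wrist's pose just before it. There is no depth.
- bot.job_done(): hands the job in, once; it reports no verdict.
The state is a dict: "t": time; "qpos": joint angles; "dq": joint speeds; "effort": joint torques, N m; "eef_pos": TCP position; "ee_rot": TCP orientation; "ft_force": force on the tool from outside, world axes, zero at the start; "moment": the same for the moment, N m; "opening": finger opening in m.
Only numpy, scipy, OpenCV 4.12 (cv2) and the standard library are available. Lean on these libraries where they do the work, as an engineer would, in place of code of your own. Each camera call takes 0.05 s, during which the arm holds its last target. There are 200 camera calls.

## Working session

There is one attempt and no reset: what is moved stays moved. The work goes in short steps, Python scripts to look and compute and a shell command to move; the robot and the scene stay as the last step left them, time stands still between calls to the robot, and variables do not carry over. Pictures are saved under pics/ and viewed, about 8 in all and at most 12, crops included, and the job is handed in when it is done.

```bash
ls; mkdir -p pics
cat > h.py <<'E'
import numpy as np, cv2
from scipy.spatial.transform import Rotation as Ro
from cell import bot
E
python3 - <<'E'
from h import *
s=bot.sense(); print({k:np.round(v,3) for k,v in s.items()})
for n in ("scene","side","wrist"):
    c=bot.capture(n); cv2.imwrite(f"pics/{n}0.png",cv2.cvtColor(c["color"],cv2.COLOR_RGB2BGR)); np.save(f"{n}0.npy",c,allow_pickle=True)
    print(n,{k:np.round(v,3).tolist() for k,v in c.items() if k!="color"})
a=[cv2.imread(f"pics/{n}0.png") for n in("scene","side")]
E
```

```text
pics
{'t': np.float64(0.0), 'qpos': array([ 1.102,  0.469, -0.049,  1.534,  0.024,  1.141, -0.082]), 'dq': array([ 0.001,  0.001, -0.002, -0.   ,  0.001,  0.002,  0.001]), 'effort': array([ 0.0000e+00, -5.0797e+01, -8.1000e-02, -2.3616e+01, -6.1000e-02,
        3.8000e-02,  0.0000e+00]), 'eef_pos': array([ 0.287, -0.61 ,  0.229]), 'ee_rot': array([ 0.379,  0.598, -0.379,  0.596]), 'ft_force': array([ 0.454, -0.451,  0.305]), 'moment': array([-0.   , -0.011, -0.044]), 'opening': np.float64(0.087)}
scene {'fx': 438.831, 'fy': 438.831, 'cx': 259.226, 'cy': 188.27, 'R': [[-0.551, 0.835, -0.013], [0.625, 0.402, -0.669], [-0.553, -0.376, -0.743]], 't': [0.249, -0.306, 1.522]}
side {'fx': 394.889, 'fy': 394.889, 'cx': 260.912, 'cy': 195.542, 'R': [[-0.907, -0.42, 0.005], [-0.307, 0.655, -0.691], [0.287, -0.628, -0.723]], 't': [0.499, 0.2, 1.215]}
wrist {'fx': 297.319, 'fy': 297.319, 'cx': 252.465, 'cy': 193.413, 'hand_eye': [[0.001, -0.299, 0.954, -0.154], [0.002, -0.954, -0.299, 0.082], [1.0, 0.002, 0.0, -0.001], [0.0, 0.0, 0.0, 1.0]]}
```

View pics/scene0.png

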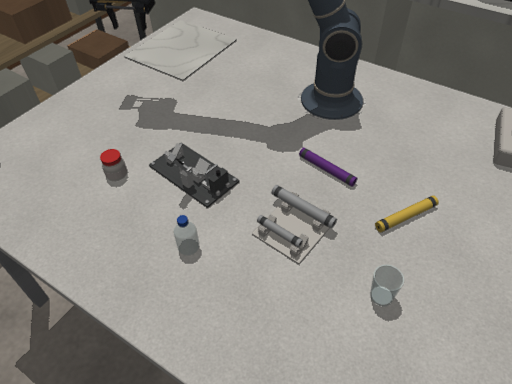

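View pics/side0.png

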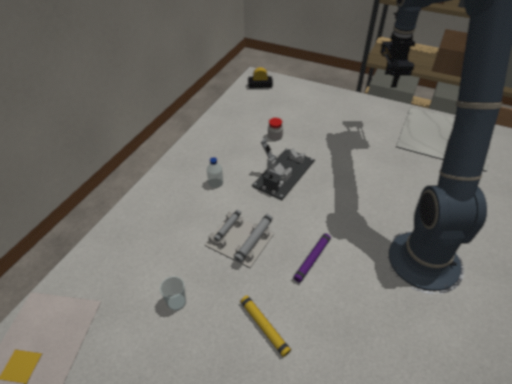

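The scene view shows the column at about (275,190)–(333,222), the thin tube at (260,220)–(303,243), and the cradle at (150–238, 145–202). The side view shows the column at (240,258)–(270,218) and the cradle at (255–313, 150–195).

```bash
cat >> h.py <<'E'
def load(n): return np.load(n+".npy",allow_pickle=True).item()
def ray(c,p):
    d=np.array([(p[0]-c["cx"])/c["fx"],(p[1]-c["cy"])/c["fy"],1.]); R=np.array(c["R"]); return -R.T@c["t"], R.T@d
def plane(c,p,z):
    o,d=ray(c,p); return o+d*(z-o[2])/d[2]
def cross(c1,p1,c2,p2):
    o,d=ray(c1,p1);q,e=ray(c2,p2); s=np.linalg.lstsq(np.c_[d,-e],q-o,rcond=None)[0]
    a,b=o+s[0]*d,q+s[1]*e; return (a+b)/2,np.linalg.norm(a-b)
E
python3 - <<'E'
from h import *
s,d=load("scene0"),load("side0")
for n,c,P,z in (("base",s,[(150,165),(183,145),(238,180),(208,202)],.01),("base side",d,[(253,183),(285,150),(313,160),(281,196)],.01),("col",s,[(275,190),(333,222)],.038),("colside",d,[(240,258),(269,218)],.038)):
    print(n,[np.round(plane(c,p,z),3).tolist() for p in P])
for a,b in (((275,190),(269,218)),((333,222),(240,258))): print(cross(s,a,d,b))
A=cv2.resize(cv2.cvtColor(s["color"][135:255,140:345],4),None,fx=3.9,fy=3.9,interpolation=2)
B=cv2.resize(cv2.cvtColor(d["color"][130:275,195:335],4),None,fx=4,fy=4,interpolation=2)
cv2.imwrite("pics/a.png",A);cv2.imwrite("pics/b.png",B); print(A.shape,B.shape)
E
```

```text
base [[0.584, -0.302, 0.01], [0.463, -0.276, 0.01], [0.492, -0.047, 0.01], [0.604, -0.068, 0.01]]
base side [[0.617, -0.075, 0.01], [0.583, -0.297, 0.01], [0.462, -0.287, 0.01], [0.499, -0.058, 0.01]]
col [[0.488, 0.076, 0.038], [0.501, 0.258, 0.038]]
colside [[0.502, 0.253, 0.038], [0.487, 0.074, 0.038]]
(array([0.48736042, 0.0747228 , 0.03731797]), np.float64(0.0018651309293725403))
(array([0.50123589, 0.25661726, 0.03984718]), np.float64(0.004593207589511466))
(468, 800, 3) (580, 560, 3)
```

View pics/a.png

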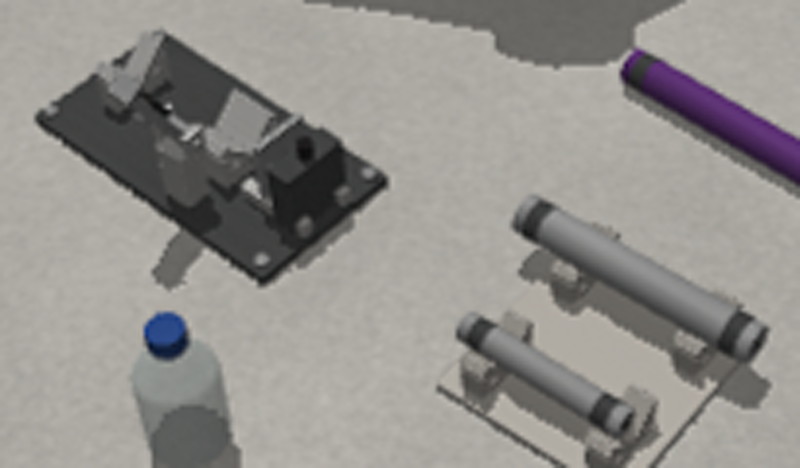

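View pics/b.png

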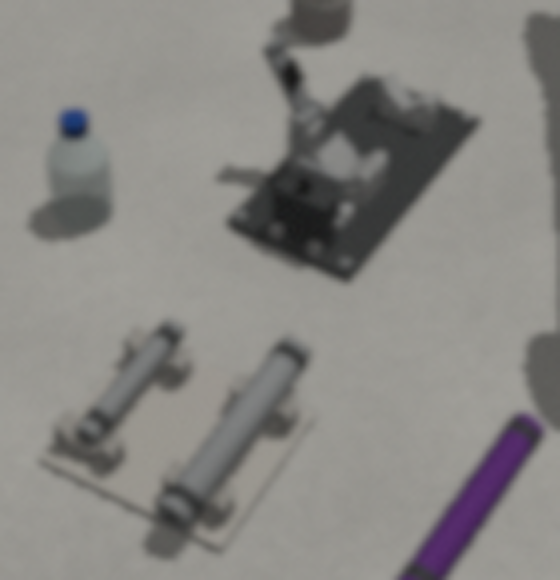

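Cradle's stop block (dark, with knob) is at its world +y end, and the strap leans out towards +x (the bottle side). Next I fit the frames from the refined corners.

Run:
```python
from h import *
s,d=load("scene0"),load("side0")
M=np.array([(-95,-70),(-95,60),(155,60),(155,-70)])/1e3
pa=np.array([(38,118),(163,32),(387,181),(264,284)])/3.9+[140,135]
pb=np.array([(368,77),(480,122),(348,280),(230,224)])/4+[195,130]
def fit(M,W):
    m,w=M.mean(0),W.mean(0); a,b=M-m,W-w
    th=np.arctan2((a[:,0]*b[:,1]-a[:,1]*b[:,0]).sum(),(a*b).sum()); R=np.array([[np.cos(th),-np.sin(th)],[np.sin(th),np.cos(th)]])
    t=w-R@m; return th,t,np.abs(M@R.T+t-W).max()
for z in(.01,):
  A=np.array([plane(s,p,z)[:2] for p in pa]);B=np.array([plane(d,p,z)[:2] for p in pb]); print(fit(M,A),fit(M,B),fit(M,(A+B)/2))
print([np.round(cross(s,a,d,b)[0],3) for a,b in zip(pa,pb)])
for a,b in (((527,213),(292,357)),((748,338),(180,505))): print(cross(s,np.array(a)/3.9+[140,135],d,np.array(b)/4+[195,130]))
q=bot.sense(); print(Ro.from_quat(q["ee_rot"]).as_matrix().round(3))
```

```text
(np.float64(1.4283654179425052), array([ 0.53055399, -0.19987868]), np.float64(0.0025159157323985104)) (np.float64(1.4304861764587842), array([ 0.52389893, -0.20292551]), np.float64(0.0031826124486029617)) (np.float64(1.4294218214904968), array([ 0.52722634, -0.20140208]), np.float64(0.002016126770915949))
[array([ 0.58 , -0.31 ,  0.004]), array([ 0.455, -0.289,  0.007]), array([ 0.49 , -0.045,  0.005]), array([ 0.615, -0.064,  0.003])]
(array([0.48795241, 0.07739341, 0.03739029]), np.float64(0.003985994651090615))
(array([0.50331063, 0.25343156, 0.04230859]), np.float64(0.006172986816181504))
[[-0.001  0.905  0.426]
 [ 0.001  0.426 -0.905]
 [-1.    -0.    -0.002]]
```

```bash
python3 -m pendant '0 0 0 -1 0 0;0 0 0 -1 0 0;0 0 0 -1 0 0;0 0 0 -1 0 0;0 0 0 -1 0 0;0 0 0 -1 0 0;0 0 0 -1 0 0;0 0 0 -1 0 0;0 0 0 -0.7 0 0' 87 20; R='x'; 
python3 -m pendant '0 1 .17 0 0 0;0 1 .17 0 0 0;0 1 .17 0 0 0;0 1 .17 0 0 0;0 1 .17 0 0 0;0 1 .17 0 0 0;0 1 .17 0 0 0;0 1 .17 0 0 0;0 1 .17 0 0 0;0 1 .17 0 0 0;0 1 .17 0 0 0;0 1 .17 0 0 0'
```

```text
t: 0.9
eef_pos: [0.2872, -0.6106, 0.2301]
ee_rot: [0.029, 0.707, -0.029, 0.706]
ft_force: [-0.8, 0.2, 1.3]
opening: 0.0868
t: 1.9
eef_pos: [0.3489, -0.3741, 0.2304]
ee_rot: [0.031, 0.707, -0.031, 0.706]
ft_force: [-0.9, 0.2, 1.2]
opening: 0.0867
```

```bash
python3 -m pendant '0 1 .17 0 0 0;0 1 .17 0 0 0;0 1 .17 0 0 0;0 1 .17 0 0 0;0 1 .17 0 0 0;0 1 .17 0 0 0;0 1 .17 0 0 0;0 1 .17 0 0 0;0 1 .17 0 0 0;0 1 .17 0 0 0'
cat >> h.py <<'E'
def wcap(n):
    s=bot.sense(); c=bot.capture("wrist"); c["pos"],c["rot"]=s["eef_pos"],s["ee_rot"]; np.save(n+".npy",c,allow_pickle=True)
    cv2.imwrite(f"pics/{n}.png",cv2.cvtColor(c["color"],4)); return c
def wray(c,p):
    u=np.array([p[0]-c["cx"],p[1]-c["cy"]]);r=np.hypot(*u);th=r/c["fx"]
    d=np.r_[np.sin(th)*u/max(r,1e-9),np.cos(th)]; H=np.array(c["hand_eye"]);R=Ro.from_quat(c["rot"]).as_matrix()
    return c["pos"]+R@H[:3,3], R@H[:3,:3]@d
_ray=ray
def ray(c,p): return wray(c,p) if "hand_eye" in c else _ray(c,p)
E
python3 -c "
from h import *
wcap('w1')"
python3 -m pendant '0 1 .17 0 0 0;0 1 .17 0 0 0;0 1 .17 0 0 0;0 1 .17 0 0 0;0 1 .17 0 0 0;0 1 .17 0 0 0;0 1 .17 0 0 0;0 1 .17 0 0 0;0 1 .17 0 0 0;0 1 .17 0 0 0;0 1 .2 0 0 0;0 1 .2 0 0 0'
python3 -m pendant '0 1 .17 0 0 0;0 1 .17 0 0 0;0 1 .17 0 0 0;0 1 .17 0 0 0;0 0 0 0 0 0;0 0 0 0 0 0'
python3 -c "
from h import *
wcap('w2')
a,b=cv2.imread('pics/w1.png'),cv2.imread('pics/w2.png')
cv2.imwrite('pics/w12.png',np.vstack([a[:,:],b])[:, :])
"
```

```text
t: 2.73
eef_pos: [0.4001, -0.1779, 0.2305]
ee_rot: [0.031, 0.707, -0.031, 0.706]
ft_force: [0.4, -0.6, 0.2]
opening: 0.0869
t: 3.78
eef_pos: [0.4629, 0.0572, 0.2304]
ee_rot: [0.031, 0.706, -0.031, 0.706]
ft_force: [1.0, -0.3, -0.9]
opening: 0.0873
t: 4.28
eef_pos: [0.4831, 0.1357, 0.2303]
ee_rot: [0.03, 0.707, -0.03, 0.706]
ft_force: [0.8, -1.1, -0.8]
opening: 0.087
```

View pics/w2.png

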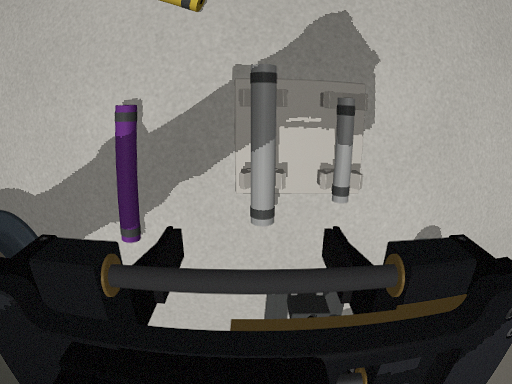

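View pics/w1.png

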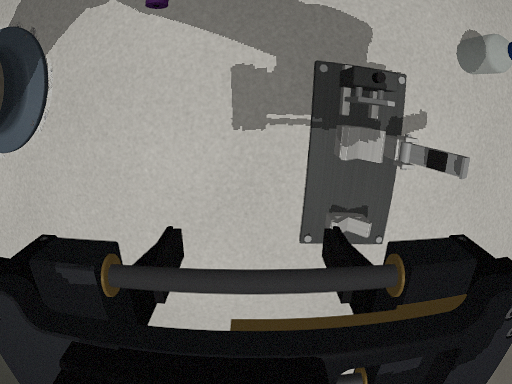

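w2: the column runs from (263,66) to (262,224) and the thin tube is at x≈343. w1: plate corners at (316,61), (406,73), (302,242), (382,243), stop plate bar at y≈100, strap from (402,150) to (468,165).

Run:
```python
from h import *
from math import *
w1,w2,s=load("w1"),load("w2"),load("scene0")
M=np.array([(155,60),(155,-70),(-95,-70),(-95,60)])/1e3
W=np.array([plane(w1,p,.01)[:2] for p in((316,61),(406,73),(382,243),(302,242))]); print(W.round(4))
m,w=M.mean(0),W.mean(0);a,b=M-m,W-w
th=atan2((a[:,0]*b[:,1]-a[:,1]*b[:,0]).sum(),(a*b).sum());R=np.array([[cos(th),-sin(th)],[sin(th),cos(th)]]);t=w-R@m
print("cradle",th,t,np.abs(M@R.T+t-W).max())
f=lambda p:((p[:2]-t)@R*1e3).round(1)
print("stop top",[f(plane(w1,p,.072)) for p in((342,97),(396,102),(342,104),(396,107))])
print("strap tip @.14",[f(plane(w1,p,.14)) for p in ((468,157),(466,178))])
A=[plane(w2,p,z) for p,z in(((263,66),.053),((262,224),.038),((250,140),.038),((275,140),.038))]; print(np.round(A,4))
print([np.round(cross(w2,p,s,np.array(q)/3.9+[140,135]),4) if 0 else cross(w2,p,s,np.array(q)/3.9+[140,135]) for p,q in(((263,66),(766,325)),((262,220),(520,213)))])
# column edges by threshold of rows
g=cv2.cvtColor(w2["color"],cv2.COLOR_RGB2GRAY)
for y in(110,125,140,155): print(y,g[y,240:290:1].tolist())
```

```text
[[ 0.49   -0.0456]
 [ 0.617  -0.0596]
 [ 0.5845 -0.3064]
 [ 0.4601 -0.2895]]
cradle 1.4452179977874033 [ 0.52917893 -0.20442897] 0.0024737936821162265
stop top [array([106.9,  41. ]), array([109.3, -24.3]), array([99.4, 40.5]), array([103.6, -24.8])]
strap tip @.14 [array([ 64.4, -83.8]), array([ 42.5, -86.4])]
[[0.5038 0.2596 0.053 ]
 [0.4887 0.0694 0.038 ]
 [0.4825 0.1763 0.038 ]
 [0.5117 0.174  0.038 ]]
[(array([0.50224824, 0.26222332, 0.05717757]), np.float64(0.006768291911977437)), (array([0.48916237, 0.07263804, 0.03672565]), np.float64(0.0032231744717844827))]
110 [120, 120, 120, 116, 118, 119, 119, 120, 118, 120, 106, 58, 70, 76, 81, 84, 82, 88, 93, 94, 94, 99, 99, 101, 100, 99, 96, 99, 93, 92, 92, 88, 90, 86, 83, 69, 108, 122, 117, 119, 119, 118, 118, 119, 117, 118, 118, 118, 118, 117]
125 [117, 119, 117, 117, 117, 118, 120, 121, 118, 121, 109, 61, 74, 80, 81, 84, 85, 88, 93, 95, 94, 98, 102, 98, 101, 99, 95, 98, 96, 93, 87, 88, 86, 86, 77, 75, 102, 118, 118, 118, 115, 114, 113, 113, 116, 117, 117, 118, 117, 117]
140 [118, 119, 119, 117, 119, 118, 119, 117, 117, 118, 106, 64, 74, 80, 84, 84, 86, 88, 91, 97, 100, 98, 101, 100, 102, 99, 94, 95, 95, 98, 114, 110, 108, 117, 100, 92, 111, 116, 112, 150, 183, 178, 180, 179, 179, 180, 180, 179, 179, 179]
155 [181, 181, 181, 180, 181, 182, 182, 181, 183, 184, 163, 95, 117, 130, 137, 139, 141, 147, 150, 156, 153, 156, 158, 159, 157, 152, 148, 146, 145, 140, 134, 129, 122, 113, 94, 93, 116, 116, 135, 184, 181, 180, 178, 180, 179, 177, 179, 181, 178, 180]
```

```bash
python3 -m pendant '1 .8 .27 0 0 0;1 .8 .27 0 0 0;1 0 0 0 0 0;1 0 0 0 0 0;1 0 0 0 0 0;1 0 0 0 0 0;1 0 0 0 0 0;0 0 0 0 0 0;0 0 0 0 0 0' 70
python3 - <<'E'
from h import *
wcap('w3'); print(bot.sense()["eef_pos"])
E
```

```text
t: 5.08
eef_pos: [0.4964, 0.1644, 0.09]
ee_rot: [0.031, 0.707, -0.032, 0.706]
ft_force: [0.2, 0.4, 0.4]
opening: 0.0699
[0.49728573 0.16514931 0.09106759]
```

View pics/w3.png

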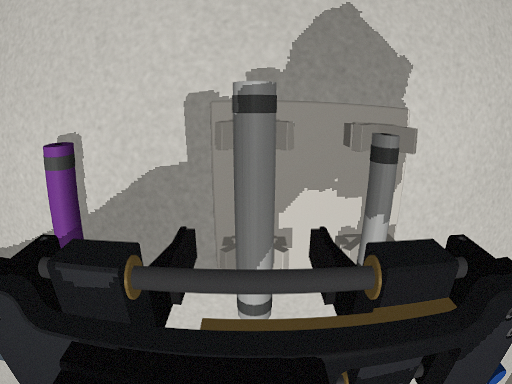

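The column at x≈254 is centred between the fingers (185–322); go down and grip.

```bash
python3 -m pendant '1 0 0 0 0 0;1 0 0 0 0 0;.6 0 0 0 0 0;.55 0 0 0 0 0;0 0 0 0 0 0;0 0 0 0 0 0'
python3 -m pendant '0 0 0 0 0 0;0 0 0 0 0 0;0 0 0 0 0 0;0 0 0 0 0 0;0 0 0 0 0 0;0 0 0 0 0 0;0 0 0 0 0 0' 20 35
python3 -m pendant '-.5 0 0 0 0 0;-1 0 0 0 0 0;-1 0 0 0 0 0;-1 0 0 0 0 0;-1 0 0 0 0 0;-1 0 0 0 0 0;-1 0 0 0 0 0;-1 0 0 0 0 0;-1 0 0 0 0 0;0 0 0 0 0 0;0 0 0 0 0 0'
```

```text
t: 5.63
eef_pos: [0.4972, 0.1661, 0.0279]
ee_rot: [0.031, 0.706, -0.031, 0.707]
ft_force: [0.3, -0.0, -0.0]
opening: 0.0698
t: 6.22
eef_pos: [0.497, 0.1659, 0.0276]
ee_rot: [0.031, 0.706, -0.031, 0.707]
ft_force: [-0.0, -0.8, 0.9]
opening: 0.0311
t: 7.13
eef_pos: [0.4966, 0.1658, 0.1977]
ee_rot: [0.031, 0.706, -0.031, 0.707]
ft_force: [-0.9, -0.3, -5.7]
opening: 0.029
```

Gripped (29 mm opening, about 5 N weight). Move over the cradle.

```bash
python3 -m pendant '0 -.5 .16 0 0 0;0 -1 .16 0 0 0;0 -1 .16 0 0 0;0 -1 .16 0 0 0;0 -1 .16 0 0 0;0 -1 .16 0 0 0;0 -1 .16 0 0 0;0 -1 .16 0 0 0;0 -1 .16 0 0 0;0 -1 .16 0 0 0;0 -1 .16 0 0 0;0 -1 .15 0 0 0'
python3 -m pendant '0 -1 .15 0 0 0;0 -1 .15 0 0 0;0 -1 .15 0 0 0;0 -1 .15 0 0 0;0 -1 .15 0 0 0;0 -1 .15 0 0 0;0 -1 .15 0 0 0;0 -1 .15 .2 0 0;0 -.25 0 .2 0 0;0 0 0 0 0 0;0 0 0 0 0 0;0 0 0 0 0 0'
python3 - <<'E'
from h import *
wcap('w4'); print(bot.sense()["eef_pos"])
E
```

```text
t: 8.13
eef_pos: [0.5133, -0.0685, 0.1954]
ee_rot: [0.031, 0.708, -0.031, 0.705]
ft_force: [-0.5, -1.2, -5.7]
opening: 0.0291
t: 9.13
eef_pos: [0.5243, -0.2313, 0.1971]
ee_rot: [0.047, 0.706, -0.047, 0.705]
ft_force: [0.0, 0.6, -5.3]
opening: 0.029
[ 0.52446544 -0.23120475  0.19733271]
```

View pics/w4.png

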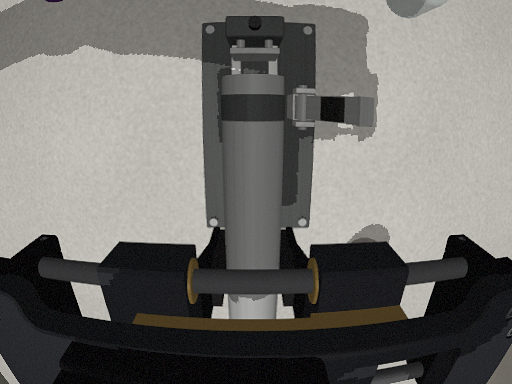

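w4: plate corners at (202,23), (316,25), (206,228), (313,228); stop plate top at (231–278, ~50); column end at y≈75–90; strap leaning right to (372,110).

Run:
```python
from h import *
from math import *
w=load("w4"); g=cv2.cvtColor(w["color"],cv2.COLOR_RGB2GRAY).astype(int)
L=[];Rr=[]
for y in (60,90,120,150,180,200):
    r=g[y]; l=[x for x in range(190,215) if r[x]>85 and r[x+1]<=85][-1:]; 
    k=[x for x in range(300,330) if r[x]<=85 and r[x+1]>85][:1]
    L+= [plane(w,(x+.9,y),.01)[:2] for x in l]; Rr+=[plane(w,(x+.6,y),.01)[:2] for x in k if y not in(90,)]
    print(y,l,k)
for n,E in(("L",L),("R",Rr)):
    E=np.array(E);v=np.linalg.svd(E-E.mean(0))[2][0]; v*=np.sign(v[1]); print(n,atan2(v[1],v[0]),E.mean(0))
    N=np.array([v[1],-v[0]]); print(" offsets",((E-E.mean(0))@N*1e3).round(1))
M=np.array([(155,60),(155,-70),(-95,-70),(-95,60)])/1e3
W=np.array([plane(w,p,.01)[:2] for p in((202,23),(316,25),(312,228),(206,228))]); print(W.round(4))
m,c=M.mean(0),W.mean(0);a,b=M-m,W-c
th=atan2((a[:,0]*b[:,1]-a[:,1]*b[:,0]).sum(),(a*b).sum());R=np.array([[cos(th),-sin(th)],[sin(th),cos(th)]]);t=c-R@m
print("cradle",th,t,np.abs(M@R.T+t-W).max())
f=lambda p:((np.asarray(p)[:2]-t)@R*1e3).round(1)
print("Ledge,Redge y",[f(x) for x in L],[f(x) for x in Rr])
print("stop",[f(plane(w,p,.072)) for p in((231,48),(278,48),(231,54),(278,54))])
z=w["pos"][2]+.011
for y in(130,180,220): 
  print(g[y,215:232].tolist(),g[y,275:292].tolist())
print("col edges y=180",[f(plane(w,p,z)) for p in((226,180),(281,180),(222,120),(283.5,120))],"far end top",f(plane(w,(252,74),z+.015)))
print("tcp",f(w["pos"]),Ro.from_quat(w["rot"]).as_matrix()[:,1])
```

```text
60 [201] [315]
90 [202] []
120 [202] [306]
150 [214] [312]
180 [214] [302]
200 [213] [310]
L 1.5247291166076689 [ 0.47888581 -0.17632578]
 offsets [ 1.1 -1.  -4.5  5.6  1.5 -2.8]
R 1.4208760834255405 [ 0.59479661 -0.2016287 ]
 offsets [ 2.8 -5.5  3.5 -6.3  5.4]
[[ 0.4897 -0.0453]
 [ 0.6185 -0.0636]
 [ 0.5891 -0.3097]
 [ 0.4558 -0.292 ]]
cradle 1.44127065507889 [ 0.52943377 -0.20675208] 0.0025430711913460025
Ledge,Redge y [array([110.1,  60.2]), array([74.9, 59.3]), array([40.1, 59.9]), array([ 4.7, 46.8]), array([-31.4,  47.9]), array([-56.6,  50.1])] [array([110.7, -68.9]), array([ 40.1, -59.2]), array([  5. , -67.5]), array([-31.5, -56.9]), array([-56.8, -68.2])]
stop [array([111.3,  22.6]), array([111.3, -20.6]), array([105.4,  22.6]), array([105.5, -20.6])]
[84, 82, 84, 72, 48, 51, 54, 65, 73, 77, 79, 82, 83, 88, 90, 92, 94] [99, 99, 95, 97, 93, 91, 89, 86, 69, 53, 47, 54, 50, 47, 48, 45, 43]
[83, 84, 83, 86, 84, 90, 86, 86, 73, 72, 79, 78, 87, 88, 88, 89, 93] [97, 95, 96, 91, 87, 88, 82, 61, 42, 54, 53, 54, 53, 55, 51, 50, 55]
[180, 162, 86, 75, 85, 84, 85, 82, 84, 73, 73, 77, 79, 88, 89, 90, 89] [96, 95, 90, 89, 86, 81, 79, 79, 85, 85, 84, 85, 81, 84, 82, 83, 81]
col edges y=180 [array([20.6, 16.1]), array([ 20.6, -11.4]), array([50.4, 17.4]), array([ 50.4, -12. ])] far end top [71.  3.]
tcp [-25.    1.9] [0.13255515 0.99117494 0.00117021]
```

```bash
python3 -m pendant '.6 .4 .05 0 0 0;1 .35 .03 0 0 0;1 0 0 0 0 0;1 0 0 0 0 0;1 0 0 0 0 0;1 0 0 0 0 0;1 0 0 0 0 0;.7 0 0 0 0 0;0 0 0 0 0 0;0 0 0 0 0 0'
python3 -m pendant '.1 0 0 0 0 0;.1 0 0 0 0 0;0 0 0 0 0 0;0 0 0 0 0 0'
```

```text
t: 10.02
eef_pos: [0.5277, -0.2167, 0.0507]
ee_rot: [0.048, 0.706, -0.047, 0.705]
ft_force: [1.4, 0.3, -4.7]
opening: 0.0292
t: 10.35
eef_pos: [0.5284, -0.2184, 0.0482]
ee_rot: [0.048, 0.705, -0.048, 0.706]
ft_force: [-0.3, -0.1, -5.4]
opening: 0.0292
```

```bash
python3 -m pendant '.2 0 0 0 0 0;.1 0 0 0 0 0;0 0 0 0 0 0;0 0 0 0 0 0'
python3 -m pendant '.1 0 0 0 0 0;0 0 0 0 0 0;0 0 0 0 0 0'; python3 -m pendant '.05 0 0 0 0 0;0 0 0 0 0 0;0 0 0 0 0 0'
```

```text
t: 10.68
eef_pos: [0.5278, -0.2183, 0.0413]
ee_rot: [0.048, 0.706, -0.048, 0.705]
ft_force: [-0.1, 1.0, -5.9]
opening: 0.0288
t: 10.93
eef_pos: [0.528, -0.2182, 0.0395]
ee_rot: [0.048, 0.706, -0.048, 0.705]
ft_force: [-0.4, -0.5, -6.4]
opening: 0.0292
t: 11.18
eef_pos: [0.5278, -0.2183, 0.0386]
ee_rot: [0.048, 0.706, -0.048, 0.705]
ft_force: [-1.6, 0.5, -2.9]
opening: 0.0291
```

```bash
python3 -m pendant '.03 0 0 0 0 0;0 0 0 0 0 0;0 0 0 0 0 0'; python3 -m pendant '0 0 0 0 0 0;0 0 0 0 0 0;0 0 0 0 0 0' 35;  python3 -m pendant '0 0 0 0 0 0;0 0 0 0 0 0;0 0 0 0 0 0;0 0 0 0 0 0' 60
python3 -c "
from h import *
wcap('w5')"
```

```text
t: 11.43
eef_pos: [0.5277, -0.2183, 0.0384]
ee_rot: [0.048, 0.706, -0.048, 0.705]
ft_force: [-4.0, 0.5, 2.8]
opening: 0.0292
t: 11.68
eef_pos: [0.5294, -0.2185, 0.0384]
ee_rot: [0.048, 0.704, -0.048, 0.707]
ft_force: [-0.7, 0.4, -1.1]
opening: 0.0344
t: 12.02
eef_pos: [0.5283, -0.2183, 0.038]
ee_rot: [0.048, 0.705, -0.048, 0.706]
ft_force: [-0.1, 0.2, 0.8]
opening: 0.0537
```

View pics/w5.png

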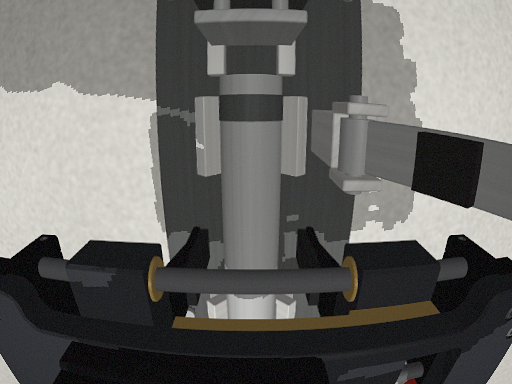

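The column lies in the V at x≈250, centred between the yoke flanks (195–307), with its end (y≈76) short of the stop plate (y≈12–46). Retreat and go behind its -x end.

```bash
python3 - <<'E'
from h import *
w=load('w5');t=np.array([.5294,-.2067]);th=1.441;R=np.array([[np.cos(th),-np.sin(th)],[np.sin(th),np.cos(th)]])
f=lambda p:((np.asarray(p)[:2]-t)@R*1e3).round(1)
print("end",f(plane(w,(250,76),.063)),"plate top",f(plane(w,(250,12),.072)),f(plane(w,(250,24),.072)),"yoke",f(plane(w,(196,95),.048)),f(plane(w,(306,95),.048)),f(plane(w,(205,175),.048)),"tcp",f(w["pos"]))
s=load("scene0"); print("jar",plane(s,(112,157),.075))
E
python3 -m pendant '-.5 0 0 0 0 0;-1 0 0 0 0 0;-1 0 0 0 0 0;-1 0 0 0 0 0;-1 0 0 0 0 0;-.5 0 0 0 0 0;0 0 0 0 0 0' 60
python3 -m pendant '0 -.5 0 0 0 0;0 -1 0 0 0 0;0 -1 0 0 0 0;0 -1 0 0 0 0;0 -1 0 0 0 0;0 -1 0 0 0 0;0 -.7 0 0 0 0;0 0 0 0 0 0;0 0 0 0 0 0' 0
```

```text
end [83.6  1.4] plate top [109.8   1.2] [104.6   1.3] yoke [76.4 27.5] [ 76.2 -25.4] [36.4 24.4] tcp [-11.7  -0.4]
jar [ 0.65965169 -0.35887926  0.075     ]
t: 12.65
eef_pos: [0.5298, -0.2187, 0.1409]
ee_rot: [0.047, 0.704, -0.048, 0.707]
ft_force: [0.5, 0.1, -0.4]
opening: 0.0602
t: 13.4
eef_pos: [0.5106, -0.3414, 0.1368]
ee_rot: [0.049, 0.706, -0.048, 0.705]
ft_force: [0.4, 0.2, -0.4]
opening: 0.0082
```

```bash
python3 -m pendant '.55 0 0 0 0 0;1 0 0 0 0 0;1 0 0 0 0 0;1 0 0 0 0 0;1 0 0 0 0 0;0 0 0 0 0 0;0 0 0 0 0 0;0 0 0 0 0 0' 0 30
python3 -m pendant '0 .2 0 0 0 0;0 .2 0 0 0 0;0 .2 0 0 0 0;0 0 0 0 0 0;0 0 0 0 0 0'
```

```text
t: 14.07
eef_pos: [0.5123, -0.3402, 0.0477]
ee_rot: [0.047, 0.705, -0.047, 0.706]
ft_force: [0.4, -0.1, 0.8]
opening: 0.0001
t: 14.48
eef_pos: [0.5133, -0.3289, 0.0475]
ee_rot: [0.047, 0.705, -0.048, 0.706]
ft_force: [-0.7, 0.1, 0.6]
opening: 0.0006
```

```bash
python3 -m pendant '0 .1 0 0 0 0;0 .1 0 0 0 0;0 .1 0 0 0 0;0 .1 0 0 0 0;0 .1 0 0 0 0'|grep -v rot
python3 -m pendant '0 .1 0 0 0 0;0 .1 0 0 0 0;0 .1 0 0 0 0;0 0 0 0 0 0'|grep -v rot
python3 -m pendant '0 .1 0 0 0 0;0 .1 0 0 0 0;0 0 0 0 0 0'|grep -v rot
for i in 1; do python3 -m pendant '0 .1 0 0 0 0;0 .1 0 0 0 0;0 0 0 0 0 0'|grep -v rot; done
```

```text
t: 14.9
eef_pos: [0.5141, -0.3204, 0.047]
ft_force: [0.3, -2.8, -1.0]
opening: 0.0004
t: 15.23
eef_pos: [0.5151, -0.3129, 0.047]
ft_force: [-0.3, -1.1, -0.5]
opening: 0.0005
t: 15.48
eef_pos: [0.5157, -0.3089, 0.0469]
ft_force: [-0.8, -1.3, 0.1]
opening: 0.0005
t: 15.73
eef_pos: [0.5162, -0.3048, 0.0469]
ft_force: [-0.8, -2.4, -0.4]
opening: 0.0001
```

```bash
python3 -m pendant '0 .04 0 0 0 0;0 0 0 0 0 0'|grep -v rot
python3 -m pendant '0 .04 0 0 0 0;0 0 0 0 0 0'|grep -v rot
python3 -m pendant '0 .04 0 0 0 0;0 0 0 0 0 0'|grep -v rot
```

```text
t: 15.9
eef_pos: [0.5163, -0.3045, 0.047]
ft_force: [-0.3, -1.8, -0.6]
opening: 0.0005
t: 16.07
eef_pos: [0.5164, -0.3039, 0.047]
ft_force: [-0.6, -2.2, 0.2]
opening: 0.0004
t: 16.23
eef_pos: [0.5165, -0.3031, 0.047]
ft_force: [-1.4, -2.3, 0.2]
opening: 0.0003
```

```bash
for i in 1; do python3 -m pendant '0 .04 0 0 0 0;0 .04 0 0 0 0;0 0 0 0 0 0'|grep -v rot
python3 -m pendant '0 .04 0 0 0 0;0 0 0 0 0 0'|grep -v rot; python3 -m pendant '0 .04 0 0 0 0;0 0 0 0 0 0'|grep -v rot; done
```

```text
t: 16.48
eef_pos: [0.5167, -0.3015, 0.047]
ft_force: [-0.2, -2.9, 0.1]
opening: 0.0005
t: 16.65
eef_pos: [0.5167, -0.3013, 0.047]
ft_force: [0.1, -5.0, -1.0]
opening: 0.0008
t: 16.82
eef_pos: [0.5168, -0.3011, 0.047]
ft_force: [-1.8, -5.5, -0.2]
opening: 0.0003
```

```bash
python3 -m pendant '0 .04 0 0 0 0;0 0 0 0 0 0'|grep -v rot
python3 -m pendant '0 .04 0 0 0 0;0 0 0 0 0 0;0 0 0 0 0 0'|grep -v rot
```

```text
t: 16.98
eef_pos: [0.5168, -0.3009, 0.047]
ft_force: [-1.0, -6.3, -0.3]
opening: 0.0005
t: 17.23
eef_pos: [0.5168, -0.3007, 0.047]
ft_force: [-1.3, -8.0, -1.1]
opening: 0.0001
```

```bash
python3 -m pendant '0 .04 0 0 0 0;0 0 0 0 0 0;0 0 0 0 0 0'|grep -v rot
python3 -m pendant '0 .04 0 0 0 0;0 0 0 0 0 0;0 0 0 0 0 0'|grep -v rot
```

```text
t: 17.48
eef_pos: [0.5168, -0.3005, 0.0471]
ft_force: [-1.0, -8.2, -1.6]
opening: 0.0009
t: 17.73
eef_pos: [0.5168, -0.3003, 0.0471]
ft_force: [-0.7, -9.5, -1.8]
opening: 0.0002
```

```bash
python3 -m pendant '0 .04 0 0 0 0;0 0 0 0 0 0;0 0 0 0 0 0'|grep -v rot
python3 -m pendant '0 .04 0 0 0 0;0 0 0 0 0 0;0 0 0 0 0 0;0 0 0 0 0 0'|grep -v rot
python3 -c "
from h import *
for i in range(4): bot.capture('side'); print(bot.sense()['ft_force'],bot.sense()['eef_pos'])"
```

```text
t: 17.98
eef_pos: [0.5168, -0.3001, 0.0471]
ft_force: [-0.7, -9.7, -1.8]
opening: 0.0007
t: 18.32
eef_pos: [0.5168, -0.2999, 0.0471]
ft_force: [-1.3, -10.9, -0.8]
opening: 0.0004
[ -1.48585908 -11.15008902  -1.42632773] [ 0.51685609 -0.29991392  0.0471489 ]
[ -0.68488954 -12.0418136   -1.34559834] [ 0.51682905 -0.29997145  0.04714405]
[ -1.37448067 -11.96566321  -1.16027598] [ 0.5168122  -0.29992479  0.04712173]
[ -1.43918533 -10.52025535  -1.9789546 ] [ 0.51685514 -0.29992514  0.04714513]
```

Stop load ≈ 9.5–10 N (1.6 mm × 6 N/mm agrees with push minus drag). Back off, watching how the force falls.

```bash
for i in 1; do python3 -m pendant '0 -.1 0 0 0 0;0 0 0 0 0 0;0 0 0 0 0 0'|grep -v rot
python3 -m pendant '0 -.1 0 0 0 0;0 0 0 0 0 0;0 0 0 0 0 0'|grep -v rot
python3 -m pendant '0 -.1 0 0 0 0;0 0 0 0 0 0;0 0 0 0 0 0'|grep -v rot
python3 -m pendant '0 -.1 0 0 0 0;0 0 0 0 0 0;0 0 0 0 0 0'|grep -v rot;done
```

```text
t: 18.77
eef_pos: [0.5168, -0.3004, 0.0471]
ft_force: [-1.5, -9.1, -0.3]
opening: 0.0002
t: 19.02
eef_pos: [0.5168, -0.3007, 0.047]
ft_force: [-0.0, -6.5, -0.8]
opening: 0.0004
t: 19.27
eef_pos: [0.5168, -0.3011, 0.047]
ft_force: [0.0, -3.5, -0.0]
opening: 0.0004
t: 19.52
eef_pos: [0.517, -0.3017, 0.0469]
ft_force: [0.3, 0.7, -0.6]
opening: 0.0003
```

```bash
python3 -m pendant '0 -.5 0 0 0 0;-.5 -.3 0 0 0 0;-1 0 0 0 0 0;-1 0 0 0 0 0;-1 0 0 0 0 0;-1 0 0 0 0 0;-1 0 0 0 0 0;-1 0 0 0 0 0;-1 0 0 0 0 0;0 0 0 0 0 0'|grep -v rot
python3 - <<'E'
from h import *
s,d=load("scene0"),load("side0"); print(cross(s,(183,220),d,(213,160)))
w=load('w4'); t=np.array([.5288,-.2053]);th=1.441;R=np.array([[np.cos(th),-np.sin(th)],[np.sin(th),np.cos(th)]])
f=lambda p:np.r_[(np.asarray(p)[:2]-t)@R*1e3,p[2]*1e3].round(1)
# strap tip: cast ray of w1 and w4 tip corners to cross
w1=load('w1')
for a,b in (((468,157),(376,97)),((466,178),(372,129))):
    p,e=cross(w1,a,w,b); print("tip",f(p),e)
T=np.array([.6499,-.1657])
for p in((.6499,-.1657),): print((np.array(p)-bot.sense()["eef_pos"][:2])*1e3)
E
```

```text
t: 20.35
eef_pos: [0.5167, -0.3204, 0.2021]
ft_force: [1.2, -0.3, 0.9]
opening: 0.0004
(array([ 0.74348196, -0.02204479,  0.11403282]), np.float64(0.0025982705623103087))
tip [ 65.2 -93.3 129.8] 0.0015703094755626348
tip [ 42.1 -88.6 137.3] 0.0022604294269124893
[133.18795146 154.73218198]
```

```bash
python3 -m pendant '0 .45 .3 0 0 0;0 .95 .66 0 0 0;0 .95 .66 0 0 0;0 .95 .66 0 0 0;0 .95 .66 0 0 0;0 .95 .66 0 0 0;0 .95 .66 0 0 0;0 .95 .66 0 0 0;0 .95 .66 0 0 0;0 .5 .36 0 0 0;0 0 0 0 0 0;0 0 0 0 0 0'
python3 -c "
from h import *
wcap('w6');print(bot.sense()['eef_pos'])"
```

```text
t: 21.35
eef_pos: [0.6546, -0.1652, 0.1959]
ee_rot: [0.047, 0.706, -0.047, 0.705]
ft_force: [0.2, -0.2, -0.8]
opening: 0.0005
[ 0.65418794 -0.16664136  0.19610261]
```

View pics/w6.png

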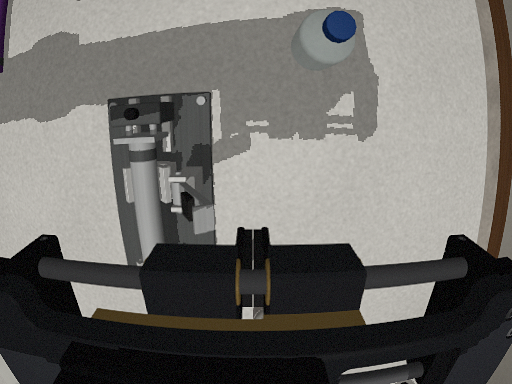

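The strap tip at (205,222) is left of the closed fingers (237–270), with room to go down outside it; the column end meets the stop plate at y≈145.

```bash
python3 -m pendant '.65 0 0 0 0 0;1 0 0 0 0 0;1 0 0 0 0 0;1 0 0 0 0 0;0 0 0 0 0 0;0 0 0 0 0 0'|grep -v rot
python3 -m pendant '0 0 -.4 0 0 0;0 0 -.4 0 0 0;0 0 -.3 0 0 0;0 0 0 0 0 0'|grep -v rot
python3 -m pendant '0 0 -.3 0 0 0;0 0 -.3 0 0 0;0 0 -.3 0 0 0;0 0 0 0 0 0'|grep -v rot
```

```text
t: 21.9
eef_pos: [0.6534, -0.167, 0.1224]
ft_force: [-0.6, -0.6, 0.7]
opening: 0.0003
t: 22.23
eef_pos: [0.6333, -0.1627, 0.126]
ft_force: [0.2, 0.1, -0.2]
opening: 0.0003
t: 22.57
eef_pos: [0.615, -0.16, 0.1248]
ft_force: [1.3, -0.2, 2.3]
opening: 0.0004
```

```bash
python3 -m pendant '0 0 -.4 0 0 0;0 0 -.4 0 0 0;0 0 -.4 0 0 0;0 0 0 0 0 0'|grep -v rot
python3 -m pendant '0 0 -.4 0 0 0;0 0 -.4 0 0 0;0 0 -.4 0 0 0;0 0 0 0 0 0'|grep -v rot
python3 -c "
from h import *
wcap('w7')
w=cv2.imread('pics/w7.png');c=cv2.cvtColor(bot.capture('side')['color'],4)[130:220,230:350]
cv2.imwrite('pics/w7c.png',np.hstack([cv2.resize(w,(512,384))[:, :440],cv2.resize(c,(360,270))[np.r_[0:270].repeat(1)] if 0 else cv2.copyMakeBorder(cv2.resize(c,(360,270)),0,114,0,0,0)]))"
```

```text
t: 22.9
eef_pos: [0.5892, -0.1566, 0.1235]
ft_force: [0.3, 0.0, 0.3]
opening: 0.0006
t: 23.23
eef_pos: [0.5654, -0.1534, 0.1234]
ft_force: [-1.7, -0.2, -0.2]
opening: 0.0007
```

View pics/w7c.png

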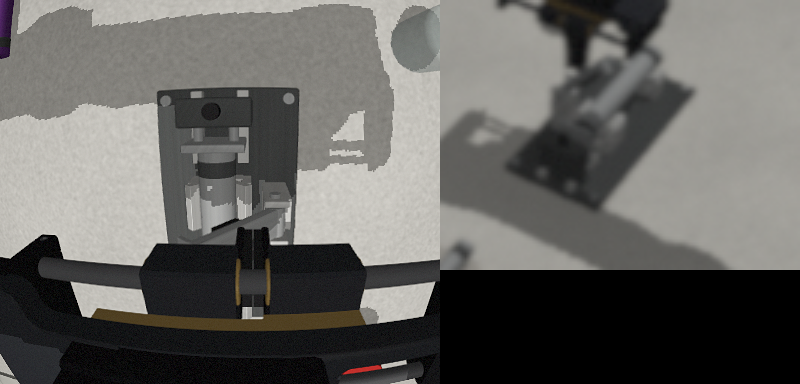

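The strap now leans over the column (hinge (280,205), tip about (185,240)); continue.

```bash
python3 -m pendant '0 0 -.4 0 0 0;0 0 -.4 0 0 0;0 0 -.4 0 0 0;0 0 0 0 0 0;0 0 0 0 0 0'|grep -v rot
python3 -m pendant '-.5 0 .2 0 0 0;-.6 0 0 0 0 0;-.6 0 0 0 0 0;0 0 0 0 0 0;0 0 0 0 0 0'|grep -v rot
python3 - <<'E'
from h import *
t=np.array([.5288,-.2053]);th=1.441;R=np.array([[np.cos(th),-np.sin(th)],[np.sin(th),np.cos(th)]])
s=bot.sense();M=Ro.from_quat(s["ee_rot"]).as_matrix()
T=np.r_[t+R@[.055,0],s["eef_pos"][2]]; print("go tool units",M.T@(T-s["eef_pos"])/.02)
E
```

```text
t: 23.75
eef_pos: [0.5431, -0.1504, 0.1239]
ft_force: [-0.5, 0.8, -0.1]
opening: -0.0001
t: 24.17
eef_pos: [0.549, -0.1511, 0.1594]
ft_force: [0.3, 0.3, -0.2]
opening: 0.0007
go tool units [-0.00169338 -0.07244047 -0.64877995]
```

```bash
python3 -m pendant '0 -.07 -.65 0 0 0;.5 0 0 0 0 0;.5 0 0 0 0 0;.3 0 0 0 0 0;0 0 0 0 0 0;0 0 0 0 0 0'|grep -v rot
python3 -m pendant '.3 0 0 0 0 0;.3 0 0 0 0 0;.3 0 0 0 0 0;0 0 0 0 0 0'|grep -v rot
python3 -m pendant '.3 0 0 0 0 0;.3 0 0 0 0 0;0 0 0 0 0 0;0 0 0 0 0 0'|grep -v rot
```

```text
t: 24.67
eef_pos: [0.5349, -0.1503, 0.131]
ft_force: [0.4, 0.5, 0.0]
opening: 0.0007
t: 25.0
eef_pos: [0.5344, -0.1505, 0.1127]
ft_force: [-0.0, -0.3, 0.2]
opening: 0.0008
t: 25.33
eef_pos: [0.5348, -0.1505, 0.1014]
ft_force: [-0.8, 0.5, 0.5]
opening: 0.0004
```

```bash
python3 -m pendant '.15 0 .04 0 0 0;.15 0 0 0 0 0;0 0 0 0 0 0;0 0 0 0 0 0'|grep -v rot
python3 -m pendant '.05 0 0 0 0 0;.05 0 0 0 0 0;0 0 0 0 0 0'|grep -v rot
python3 -m pendant '.05 0 0 0 0 0;0 0 0 0 0 0;0 0 0 0 0 0'|grep -v rot
```

```text
t: 25.67
eef_pos: [0.5359, -0.1507, 0.0958]
ft_force: [0.1, 0.8, -0.4]
opening: 0.0005
t: 25.92
eef_pos: [0.5357, -0.1507, 0.0939]
ft_force: [-0.5, 0.5, 1.5]
opening: 0.0004
t: 26.17
eef_pos: [0.5358, -0.1507, 0.0929]
ft_force: [0.0, 0.2, 0.8]
opening: 0.0006
```

```bash
python3 -m pendant '.05 0 0 0 0 0;.05 0 0 0 0 0;0 0 0 0 0 0'|grep -v rot
python3 -m pendant '.05 0 0 0 0 0;0 0 0 0 0 0;0 0 0 0 0 0'|grep -v rot
python3 -m pendant '.03 0 0 0 0 0;0 0 0 0 0 0;0 0 0 0 0 0'|grep -v rot
```

```text
t: 26.42
eef_pos: [0.5357, -0.1507, 0.0908]
ft_force: [-0.4, 0.1, 1.3]
opening: 0.0006
t: 26.67
eef_pos: [0.536, -0.1507, 0.0899]
ft_force: [-0.7, -0.4, 0.9]
opening: -0.0001
t: 26.92
eef_pos: [0.536, -0.1507, 0.0894]
ft_force: [0.2, 0.5, 0.9]
opening: 0.0004
```

```bash
python3 -m pendant '.03 0 0 0 0 0;0 0 0 0 0 0;0 0 0 0 0 0'|grep -v rot
python3 -m pendant '.03 0 0 0 0 0;0 0 0 0 0 0;0 0 0 0 0 0'|grep -v rot
python3 -m pendant '.02 0 0 0 0 0;0 0 0 0 0 0;0 0 0 0 0 0'|grep -v rot
```

```text
t: 27.17
eef_pos: [0.5359, -0.1507, 0.0893]
ft_force: [-1.2, 0.8, 5.8]
opening: 0.0004
t: 27.42
eef_pos: [0.536, -0.1507, 0.0892]
ft_force: [-2.5, 0.2, 8.8]
opening: 0.0004
t: 27.67
eef_pos: [0.536, -0.1507, 0.0891]
ft_force: [-3.5, 0.7, 10.8]
opening: 0.0008
```

```bash
python3 -m pendant '.01 0 0 0 0 0;0 0 0 0 0 0;0 0 0 0 0 0;0 0 0 0 0 0;0 0 0 0 0 0;0 0 0 0 0 0'|grep -v rot
python3 -c "
from h import *
for i in range(4): bot.capture('side'); print(bot.sense()['ft_force'].round(1),bot.sense()['eef_pos'].round(4))"
python3 -m pendant '-.05 0 0 0 0 0;-.05 0 0 0 0 0;0 0 0 0 0 0'|grep -v rot
```

```text
t: 28.17
eef_pos: [0.536, -0.1507, 0.0891]
ft_force: [-4.5, 1.0, 13.1]
opening: 0.0001
[-3.5 -0.1 12.5] [ 0.536  -0.1507  0.0891]
[-3.9  0.5 12.7] [ 0.536  -0.1508  0.0891]
[-4.2  0.1 12.6] [ 0.536  -0.1507  0.0891]
[-4.3  1.1 14.5] [ 0.536  -0.1507  0.0891]
t: 28.62
eef_pos: [0.5359, -0.1508, 0.0895]
ft_force: [-0.5, 0.8, -0.5]
opening: 0.0003
```

```bash
python3 -m pendant '-.5 0 0 0 0 0;-1 0 0 0 0 0;-1 0 0 0 0 0;-1 -.5 0 0 0 0;-1 -1 0 0 0 0;-1 -1 0 0 0 0;-.5 -1 0 0 0 0;0 -1 0 0 0 0;0 -.5 0 0 0 0;0 0 0 0 0 0;0 0 0 0 0 0'|grep -v rot
python3 -c "
from h import *
wcap('w8')
w=cv2.imread('pics/w8.png');c=bot.capture('side');np.save('side8.npy',c,allow_pickle=True);c=cv2.cvtColor(c['color'],4)[130:220,230:350]
e=cv2.cvtColor(bot.capture('scene')['color'],4)[135:225,140:260]
cv2.imwrite('pics/w8c.png',np.hstack([cv2.copyMakeBorder(w[:, :440],0,156,0,0,0),np.vstack([cv2.resize(c,(360,270)),cv2.resize(e,(360,270))])]))"
```

```text
t: 29.53
eef_pos: [0.522, -0.2493, 0.2091]
ft_force: [0.1, 0.5, 0.3]
opening: 0.0005
```

View pics/w8c.png

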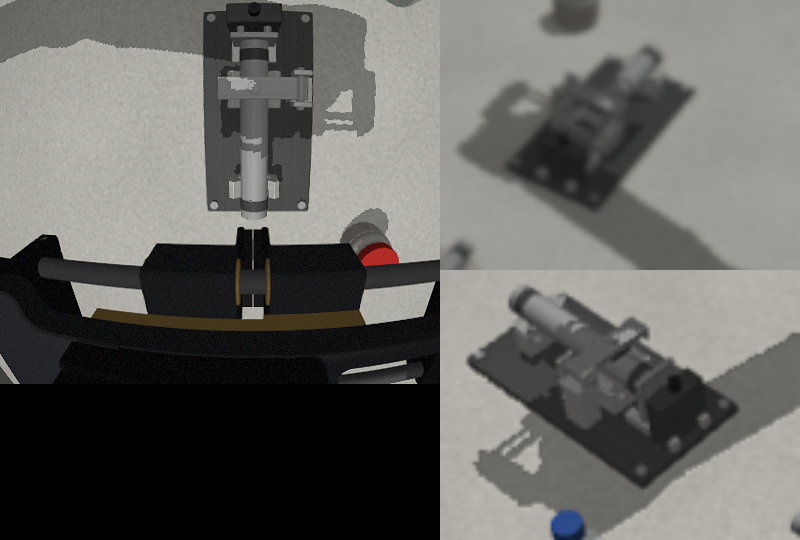

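Strap closed level over the column, button at (255,87). The column's end meets the stop plate at y≈38, and the robot is clear at z = 0.21 m. Handing in.

```bash
python3 -c "
from h import *
print(bot.sense()['ft_force'],bot.sense()['t']); print(bot.job_done())"
```

```text
[ 0.13778916 -0.00413419 -0.24686621] 29.6833
the job is handed in; nothing more can be done
None
```

The column is in the V with its end on the stop and the strap closed over it. I handed the job in at about 29.7 s with the arm clear of everything.

- **Laying in:** I took the column from the rack, laid it in the V about 20 mm short of the stop and let go.
- **Stop:** I pushed with about 11.5 N. Drag was about 2 N, so the stop carried about 9.5–10 N, which agrees with 1.6 mm of give at 6 N/mm.
- **Strap:** I swung it over and pressed the button with about 12.6 N (readings from 12.5 to 14.5 N). Allowing for hinge friction and the strap's weight, that is about 11–12 N on the pad, below 16 N.

**Last check:** the final pictures show the strap lying level across the column and the column's end against the stop plate. The jar and bottle were left alone. I never moved the thin tube, but did not check it again at the end.

**Loose point:** when I took the pusher away, before clamping, the sprung plate moved the column back about 1 mm. It still bears on the stop, but by my estimate with only the 2 N or so that V friction holds, not the full 10 N. I did not push it again after clamping, and that final load was not measured directly.

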